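# Key-start the hob at its control box and hold the start key turned

## Task

Start the locked-off hob at its control box on the worktop: turn the black isolator lever from off to on (a quarter turn clockwise, until it snaps over), which also clears the keyhole it lies across, then take the start key (the one with the rectangular bow) from the wooden block and push it fully home in the lock, easing it past its sticky pins without forcing it. Turn the key a quarter clockwise to its stop and keep it there against the return spring: finish while still holding the key turned. Leave the other key, the spice jar and the mug alone.

Things in the scene. Friction and masses are not known exactly. Their poses are not given: they have to be found in the camera images.
- control_box: The hob's control box, grey with a white cover, 130 (x) x 150 (y) x 50 mm high, fixed to the worktop; place and yaw differ. Origin: centre of its underside; x points to its back (away from the robot), y to its left, z up. On its top, 22 mm in front of the middle: the isolator on the right, the lock on the left; a 12 mm high lamp stands behind the lock.
- isolator_axis (a point): Centre of the isolator's vertical spindle at the cover's surface (box frame x -22, y -36, z 50 mm); axes as the box.
- lever_grip (a point): Point on the black isolator lever, 45 mm from the spindle, at half its height; turns with the lever, y along the lever away from the spindle, z up. The lever is a bar 14 mm wide, 24 mm tall, 100 mm long: from 20 mm behind the spindle to 80 mm ahead of it, underside 14 mm and top 38 mm above the cover.
- isolator (a joint): Turn of the isolator lever, rad, clockwise from above: 0 = off (lever along the box's +y, lying across the keyhole), 1.571 = on (lever along the box's +x). A spring detent holds it at either end with about 0.2 N m (5 N at the grip point); past half-way it snaps over to on by itself.
- keyhole (a point): Centre of the keyhole at the top of the steel keyhole plate, 56 mm above the worktop (box frame x -22, y 32, z 56 mm); axes as the box, not turning with the lock. Slot 6 mm wide (x), 13 mm long (y), plate 5 mm thick, in a round 37 mm bezel standing under 1 mm above it; keyway below it 5.4 x 13 mm. The key goes straight down, either way round, its blade's width along y.
- start_lock (a joint): Turn of the lock's plug, rad, clockwise from above: 0 = rest (keyway in line with the slot), 1.571 = stop (start). Springs back to 0 when let go: about 0.02 N m at rest, 0.09 N m at the stop. The blade has about 0.13 rad of play in it, so the key must turn a little further than the plug.
- start_key: The start key, 40 g, standing blade down by its collar in either slot of the key block. Origin: the blade's tip, z up. Flat steel blade 4 mm thick (x), 11 mm wide (y), pointed over its lowest 8 mm; round 4.8 mm neck from 22 to 30 mm above the tip; collar of 16 mm diameter at 30 to 34 mm; above it the bow, see start_key_bow.
- start_key_bow (a point): Centre of the start key's rectangular black bow, 49 mm above the tip: 34 mm wide (y), 12 mm thick (x), 32 mm tall. Fully home in the lock the collar rests on the keyhole plate and the tip is 30 mm below it. Two sticky spring pins resist from 15 and 22 mm depth: 10 N, up to 25 N off-centre or unrocked; rocking it 0.06 rad helps. It turns only within 3 mm of fully home and is trapped while turned.
- cupboard_key: Another key, not to be touched: same blade, neck and collar, but a round steel bow of 24 mm diameter, 8 mm thick, centred 44 mm above the tip. Origin: the blade's tip. It hangs in the other slot of the block.
- key_block: Light wooden block 44 (x) x 110 (y) x 36 mm high, fixed, left of the control box, its long side roughly along the box's x. Origin: centre of its underside. Two slots 30 mm to either side of its middle along y, each 13.5 mm long (y) and 6.5 mm wide (x); the keys' collars rest on its top, so their tips are 6 mm above the worktop.
- spice_jar_5: Spice jar, 41 mm diameter, 105 mm tall, standing loose behind the control box. Origin: centre of its underside.
- mug_1: Small white mug, 59 x 83 x 55 mm, loose behind the box on the right. Origin: centre of its underside.
Mind the look-alikes: they are no part of the job. Of the things that look like the control_box, the smaller one is meant.

How it is judged:
On the way, in this order (a step that is already met when the one before it is completed fails the run):
1. the isolator lever is turned fully on (value of joint isolator above 1.4 rad), for 0.2 s.
2. the start key is fully home in the lock, not yet turned (z of start_key in the frame of keyhole below -0.0275 m and horizontal distance between start_key and keyhole below 0.004 m and value of joint start_lock below 0.3 rad), for 0.1 s.
3. the key has turned the lock a quarter clockwise (value of joint start_lock above 1.4 rad), for 0.1 s.
At the end, for the whole second after the job is handed in: Isolator at least 1.4 rad clockwise, start key fully home (tip at least 26.5 mm below the keyhole plate, within 5 mm of its centre) and the lock held at least 1.4 rad clockwise by fingers that grip the key, for a second; the other key within 10 mm, jar and mug within 20 mm of their starts (value of joint each of start_lock, isolator above 1.4 rad and z of start_key in the frame of keyhole below -0.0265 m and horizontal distance between start_key and keyhole below 0.005 m and contact force between the fingers and start_key above 2 N and linear speed of start_key below 0.02 m/s and distance of cupboard_key from where it was at the start of the episode below 0.01 m and distance of each of spice_jar_5, mug_1 from where it was at the start of the episode below 0.02 m); the arm keeps its last pose, push and grip.
It fails at once if the start key is forced (pressed on the box or lock with more than 200 N) (contact force between start_key and control_box above 200 N).
It fails at once if the other key is pulled up or moved (distance of cupboard_key from where it was at the start of the episode above 0.015 m).
It fails at once if the jar or the mug is knocked about (distance of any of spice_jar_5, mug_1 from where it was at the start of the episode above 0.03 m or angle between spice_jar_5's own z axis and vertical above 0.4 rad).
It also fails if it takes over 59 s, if anything falls off the work surface, if the arm or the gripper's body presses on something with over 40 N, if the wrist force passes 120 N, or if a joint passes its speed limit or range.

## Robot

A 6-joint arm with a two-finger parallel gripper is mounted at the origin on a cart in front of the work surface, level with it; the furniture and walls round the work are solid. World frame = base frame: x ahead of the robot, y to its left, z up, the work surface at z = 0. Lengths are in m, angles in rad, forces in N, time in s.
With the tool pointing down it reaches from about 0.35 to 0.875 m from the base axis. Payload 4.2 kg.
Tool frame: the origin (TCP) lies on the mounting face of the last link; the fingertips stand 173 mm ahead of it and the grasp point (between the pads) lies 155 mm ahead of it; z points along the fingers, y is the line along which they close (so a half turn about z gives the same grasp; the last joint's range is limited). The gripper opens to 85 mm and grips with 20 to 120 N. Pads are 22 mm wide; open, the fingers measure 114 mm over their backs; the gripper's body (76 mm by 85 mm) begins 54 mm behind the grasp point. The pads swing forward as they close: fully open they stand 13 mm farther back than shut.
Start: joints at [1.545, 0.385, 0.008, 0, -1.194, -0.259], TCP at [0.176, 0.6, 0.405] pointing down, gripper open.
Joint ranges: [-3.14, 3.14], [-1.21, 2.06], [-1.07, 1.41], [-3.16, 2.05], [-2.99, -0.16], [-3.1, 3.1]. Speed limits (rad/s): [2.79, 2.79, 3.14, 3.14, 3.14, 3.14].

## Interface

Orientations are given as a unit quaternion [w, x, y, z].
In Python, from station import * gives the robot as it stands. Calls block until the motion is done:
- goto(position, orientation): joint-space move of the TCP to a pose.
- movel(position, attitude=None, vel=0.15): straight line of the TCP; attitude=None keeps the orientation; vel is the mean speed in m/s.
- move_j(angles): joint-space move.
- command_gripper(opening, grip_force=None): finger opening in m; grip_force is the grip in N (None keeps the last); returns when the fingers have stopped.
- dwell(seconds).
- ik(position, orientation): joint angles nearest the present ones, or None.
- get_obs(): the state.
- camera(name): name is "scene" or "top" or "wrist"; returns a dict with "img" (480x640x3 uint8, red, green, blue), "depth" (480x640 float32, m along the optical axis (not along the pixel's ray), 0 where there is no reading), "mtx" (3x3 intrinsics, pixels), "camera_from_world" (4x4, takes a point from world to camera coordinates). Camera axes: x right, y down, z forward; pixel columns grow to the right and rows downward; lengths in m; the calibration is good to about 2 mm. A picture is of the moment at which its call begins.
A pose or a line that the arm cannot do raises PlanningError and nothing moves.
- job_done(): hands the job in; it is judged then, once.
The state is a dict: "time_s": time; "qpos": joint angles; "joint_vel": joint speeds; "joint_torque": joint torques, N m; "tool_pos": TCP position; "tool_rot": TCP orientation; "wrist_force": force on the tool from outside, world axes, zero at the start; "wrist_torque": the same for the moment, N m; "width": finger opening in m; "finger_force": force on a finger pad.
Only numpy, scipy, OpenCV 4.12 (cv2) and the standard library are available. Lean on these libraries where they do the work, as an engineer would, in place of code of your own. Each camera call takes 0.05 s, during which the arm holds its last target. There are 200 camera calls.

## Working session

There is one attempt and no reset: what is moved stays moved. The work goes in short steps, each a Python script; the robot and the scene stay as the last script left them, time stands still between calls to the robot, and variables do not carry over. Pictures are saved under pics/ and viewed, at most 10 in all, crops included, and the job is handed in when it is done.

```bash
ls; mkdir -p pics; python3 - <<'E'
from station import *
import cv2,numpy as np
for n in ["top","scene"]:
    c=camera(n); cv2.imwrite(f"pics/{n}0.png",c["img"][:,:,::-1]); np.savez(f"{n}0.npz",**c)
    print(n,c["mtx"].round(1).tolist(),np.linalg.inv(c["camera_from_world"]).round(3).tolist())
o=get_obs();print(o)
E
```

```text
pics
top [[454.9, 0.0, 320.4], [0.0, 454.9, 246.8], [0.0, 0.0, 1.0]] [[0.013, -0.975, 0.221, 0.385], [-1.0, -0.012, 0.008, 0.18], [-0.005, -0.221, -0.975, 0.897], [0.0, 0.0, 0.0, 1.0]]
scene [[584.8, 0.0, 326.7], [0.0, 584.8, 233.0], [0.0, 0.0, 1.0]] [[0.583, -0.376, 0.72, -0.061], [-0.812, -0.256, 0.524, -0.268], [-0.012, -0.89, -0.455, 0.483], [0.0, 0.0, 0.0, 1.0]]
{'time_s': 0.1, 'qpos': array([ 1.54456463e+00,  3.85513587e-01,  6.80192457e-03, -4.02870888e-04,
       -1.19400314e+00, -2.58607970e-01]), 'joint_vel': array([-5.02765628e-04, -1.27285228e-03,  4.06048649e-03,  8.83260264e-04,
        7.07841019e-05, -3.00129896e-04]), 'joint_torque': array([-5.86638162e-04, -3.93317771e+01,  1.88931727e+01,  4.19799864e+00,
       -2.56592517e-03,  6.42029661e-06]), 'tool_pos': array([0.17554248, 0.59967399, 0.40373036]), 'tool_rot': array([ 9.74473303e-04,  9.89864405e-01, -1.42012337e-01, -7.47698824e-05]), 'wrist_force': array([-0.11182401,  0.28470005, -0.08409579]), 'wrist_torque': array([0.03822289, 0.00512333, 0.0036775 ]), 'finger_force': 0.0, 'width': 0.08586245796220834}
```

View pics/top0.png

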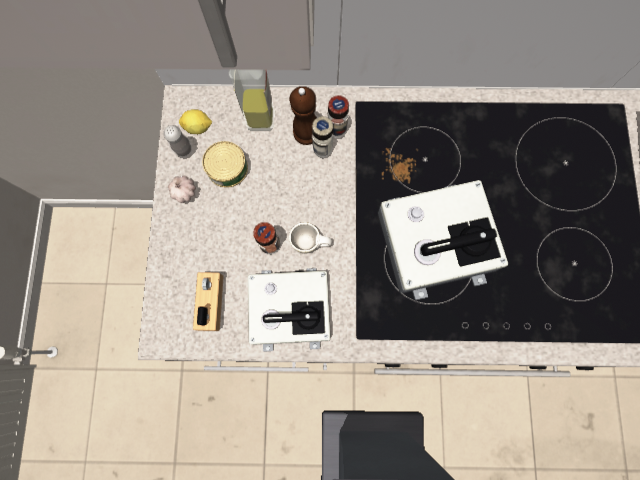

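View pics/scene0.png

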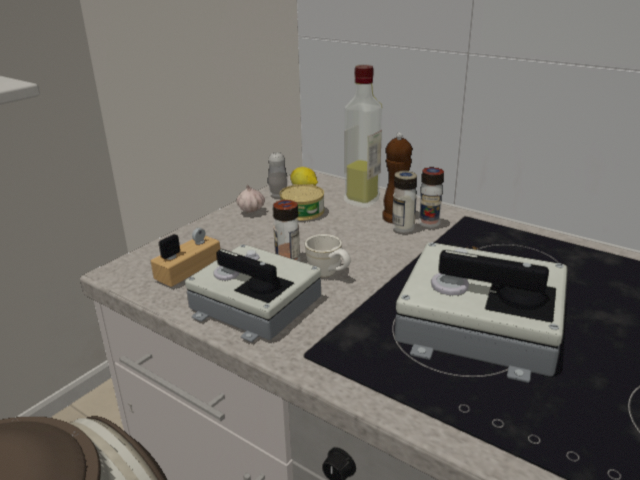

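Two boxes look alike: the small one at top-view pixel (289,307) and the large one on the hob at (443,235). The task says the smaller one is meant, and I'll check its 130x150 mm size. There are also two keys in the block. The black rectangular bow at (203,316) is the start key, and the round steel bow at (207,283) is the cupboard key. The jar is at (265,237) and the mug at (305,238).

```bash
cat > h.py <<'E'
import numpy as np,cv2
def cloud(c):
    M=c["mtx"];d=c["depth"];v,u=np.mgrid[:480,:640]
    P=np.stack([(u-M[0,2])/M[0,0]*d,(v-M[1,2])/M[1,1]*d,d,np.ones_like(d)],-1)
    W=(P@np.linalg.inv(c["camera_from_world"]).T)[...,:3]; W[d<=0]=np.nan; return W
def ray(c,u,v,z):
    T=np.linalg.inv(c["camera_from_world"]);r=T[:3,:3]@np.linalg.inv(c["mtx"])@[u,v,1]
    o=T[:3,3]; return o+r*(z-o[2])/r[2]
def rect(xy):
    return cv2.minAreaRect((np.asarray(xy)*1000).astype(np.float32))
E
python3 - <<'E'
from h import *
c=dict(np.load("top0.npz"));W=cloud(c);z=W[...,2];img=c["img"].astype(int)
u0,u1,v0,v1=150,345,255,360
def reg(m,u0,u1,v0,v1):
    r=np.zeros_like(m);r[v0:v1,u0:u1]=m[v0:v1,u0:u1];return r
def blob(m,n):
    k,l,s,ce=cv2.connectedComponentsWithStats(m.astype(np.uint8));i=1+s[1:,4].argmax();m=l==i
    vu=np.argwhere(m);pts=W[m];print(n,m.sum(),"zmed",np.nanmedian(z[m]).round(4),"rect",[np.round(x,1) for x in rect(pts[:,:2][np.isfinite(pts[:,0])])]);return m
print("table z",np.nanmedian(z[200:230,210:240]))
white=(img.min(-1)>170)
blob(reg((z>.04)&(z<.06),240,335,262,350),"cover")
blob(reg((z>.07)&(z<.1),240,335,262,350),"lever")
blob(reg((z>.028)&(z<.042),185,230,265,335),"blocktop")
blob(reg((z>.055),190,215,300,335),"bow")
blob(reg((z>.045),190,220,270,296),"cup")
blob(reg((z>.04)&(z<.06),370,510,170,300),"bigcover")
blob(reg((z>.09),245,285,215,255),"jar"); blob(reg((z>.03),285,340,215,258),"mug")
crop=c["img"][225:360,150:345,::-1];cv2.imwrite("pics/crop.png",cv2.resize(crop,None,fx=4,fy=4,interpolation=cv2.INTER_CUBIC))
from station import *
c=camera("wrist");print(np.linalg.inv(c["camera_from_world"]).round(3).tolist(),c["mtx"].round(1).tolist())
E
```

```text
table z -0.004593802667441305
cover 4913 zmed 0.0501 rect [array([463.6, 245.2]), array([130.1, 150. ]), np.float64(3.5)]
lever 470 zmed 0.0871 rect [array([441.9, 237.5]), array([14.2, 97.7]), np.float64(3.5)]
blocktop 1103 zmed 0.0357 rect [array([474.4, 401.7]), array([108.6,  45.8]), np.float64(0.5)]
bow 150 zmed 0.0695 rect [array([443.7, 401.8]), array([12.3, 32.4]), np.float64(89.2)]
cup 75 zmed 0.0587 rect [array([504.3, 401.3]), array([22.9,  8.7]), np.float64(1.0)]
bigcover 143 zmed 0.0504 rect [array([562.5,  46.9]), array([138.1,   9.2]), np.float64(17.1)]
jar 400 zmed 0.1003 rect [array([591.3, 288.8]), array([39.6, 39.2]), np.float64(54.8)]
mug 412 zmed 0.0477 rect [array([591.6, 210.5]), array([76.3, 57.7]), np.float64(55.0)]
[[-0.281, -0.912, -0.298, 0.25], [-0.96, 0.267, 0.085, 0.578], [0.002, 0.31, -0.951, 0.372], [0.0, 0.0, 0.0, 1.0]] [[403.2, 0.0, 317.8], [0.0, 403.2, 235.4], [0.0, 0.0, 1.0]]
```

View pics/crop.png

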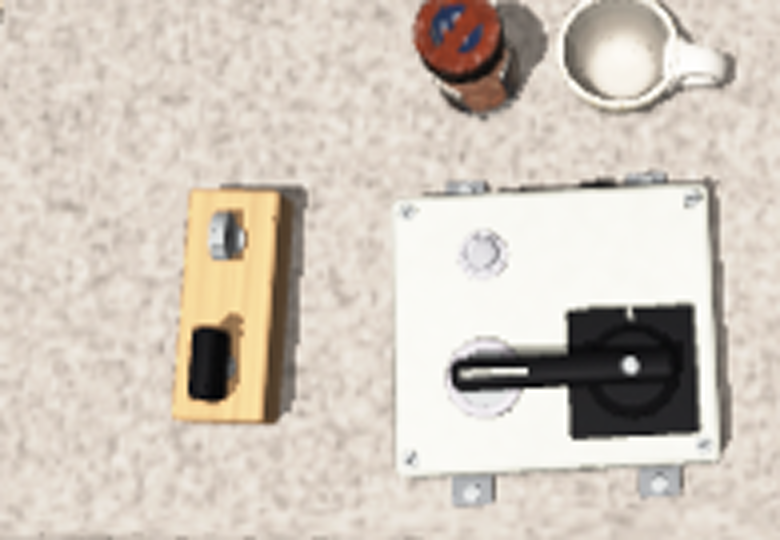

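The crop confirms it. The small box measures 130x150 mm with its cover at z=50 mm. The black rectangular bow is in the near slot and the round steel bow in the far slot. The lever's measured centre is within 0.5 mm of the position predicted from the box pose. Next I'll plan the joint angles.

```bash
cat >> h.py <<'E'
a=np.radians(3.5);R=np.array([[np.cos(a),-np.sin(a)],[np.sin(a),np.cos(a)]])
C=np.array([.4636,.2452]);ISO=C+R@[-.022,-.036];KH=C+R@[-.022,.032];KEY=np.array([.4440,.4016])
def q(phi): t=(phi+np.pi/2)/2; return np.array([0,np.cos(t),np.sin(t),0])
def lever(th,r=.045): # th clockwise from box +y
    return ISO+R@[r*np.sin(th),r*np.cos(th)]
E
python3 - <<'E'
from station import *; from h import *
print(ISO,KH)
for n,p,z,ph in [("lev0",lever(0),.238,a),("lev1",lever(1.57),.238,a-1.57),("key",KEY,.217,np.pi/2),("ins",KH,.28,a),("turn",KH,.237,a-1.7)]:
  for k in (-np.pi,0,np.pi):
    j=ik([*p,z],q(ph+k)); print(n,round(ph+k,2),None if j is None else np.round(j,2))
E
```

```text
[0.44383878 0.20792408] [0.43968748 0.27579725]
lev0 -3.08 [ 0.84  0.38 -0.49  0.   -0.7  -0.78]
lev0 0.06 [ 0.84  0.38 -0.49  0.   -0.7   2.36]
lev0 3.2 [ 0.84  0.38 -0.49  0.   -0.7  -0.78]
lev1 -4.65 [ 0.71  0.41 -0.43 -0.   -0.73 -2.22]
lev1 -1.51 [ 0.71  0.41 -0.43  0.   -0.73  0.92]
lev1 1.63 [ 0.71  0.41 -0.43 -0.   -0.73 -2.22]
key -1.57 [ 1.01  0.53 -0.28  0.   -0.76  0.57]
key 1.57 [ 1.01  0.53 -0.28 -0.   -0.76 -2.58]
key 4.71 [ 1.01  0.53 -0.28  0.   -0.76  0.57]
ins -3.08 [ 0.87  0.34 -0.42  0.   -0.81 -0.81]
ins 0.06 [ 0.87  0.34 -0.42  0.   -0.81  2.33]
ins 3.2 [ 0.87  0.34 -0.42  0.   -0.81 -0.81]
turn -4.78 [ 0.87  0.4  -0.46 -0.   -0.71 -2.51]
turn -1.64 [ 0.87  0.4  -0.46  0.   -0.71  0.63]
turn 1.5 [ 0.87  0.4  -0.46 -0.   -0.71 -2.51]
```

```bash
python3 - <<'E'
from station import *; from h import *
b=np.pi+a
def st(n):
    o=get_obs();print(n,round(o["time_s"],2),"F",o["wrist_force"].round(1),"p",o["tool_pos"].round(4),"w",round(o["width"],4),"ff",round(o["finger_force"],1))
goto([*lever(0),.32],q(b)); command_gripper(.045); st("above")
movel([*lever(0),.238],vel=.12); st("down")
command_gripper(.022,20); st("enclosed")
for d in range(10,101,10):
    t=np.radians(min(d,91)); movel([*lever(t),.238],q(b-t),vel=.06)
    if d%30==0: st(d)
dwell(.3); st("end"); command_gripper(.05); movel([*lever(np.pi/2),.33],vel=.2); st("up")
goto([*KEY,.33],q(np.pi/2))
c=camera("top"); np.savez("top1.npz",**c);cv2.imwrite("pics/top1.png",cv2.resize(c["img"][225:360,150:345,::-1],None,fx=4,fy=4,interpolation=cv2.INTER_CUBIC))
c=camera("wrist"); np.savez("w1.npz",**c);cv2.imwrite("pics/w1.png",c["img"][...,::-1]); st("key")
E
```

```text
above 2.26 F [ 1.1 -0.3 -0.6] p [0.441 0.253 0.32 ] w 0.0452 ff 0.0
down 3.09 F [-0.8 -0.2 -0.5] p [0.4414 0.2531 0.2385] w 0.0449 ff 0.0
enclosed 3.44 F [ 0.1 -0.7 -0.3] p [0.4411 0.2529 0.2385] w 0.0222 ff 0.0
30 4.42 F [-1.6 -1.2  0.3] p [0.4637 0.2481 0.2378] w 0.022 ff 0.8
60 5.39 F [ 1.2 -2.1  0.3] p [0.4815 0.2327 0.2382] w 0.022 ff 1.3
90 6.37 F [-0.3  0.5  0.2] p [0.4884 0.2111 0.2378] w 0.0219 ff 0.0
end 6.92 F [-0.2  1.1 -0.5] p [0.4888 0.2099 0.238 ] w 0.0219 ff 0.0
up 7.91 F [-0.4 -0.5  0.3] p [0.4882 0.2104 0.3292] w 0.0496 ff 0.0
key 8.81 F [-0.   0.6  0.1] p [0.4444 0.4004 0.3294] w 0.0501 ff 0.0
```

View pics/w1.png

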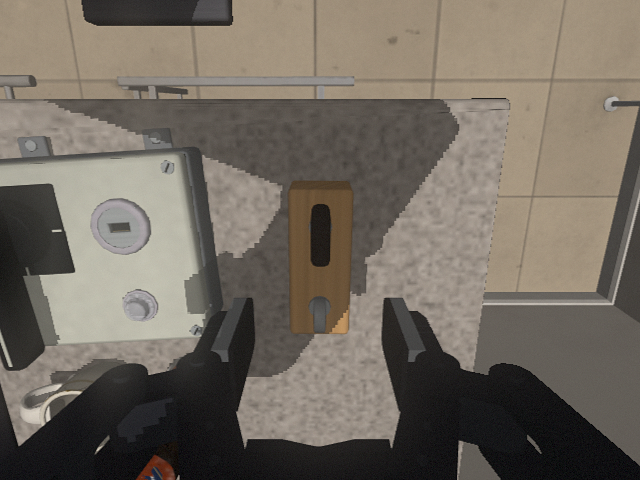

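View pics/top1.png

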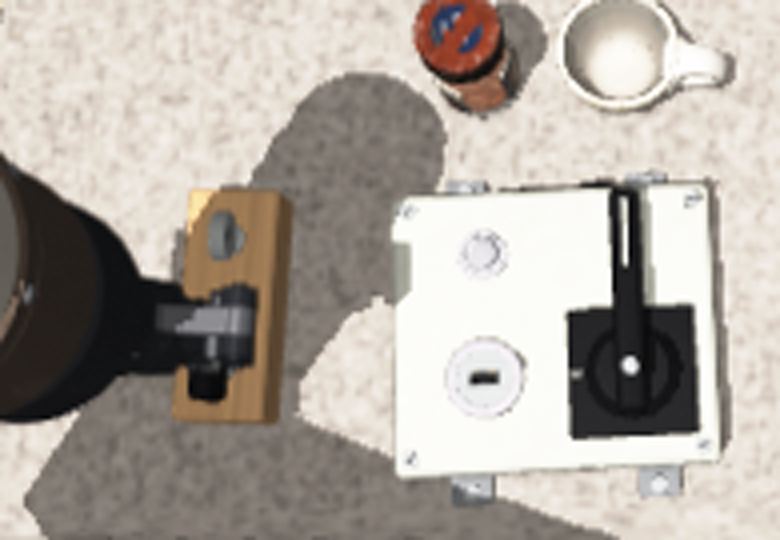

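The lever is now on, pointing along box +x. In the wrist view the keyhole slot is clear at (120,228), and the start key's bow is at (320,235). I'll measure both in the two views.

```bash
python3 - <<'E'
from h import *
t=dict(np.load("top1.npz"));w=dict(np.load("w1.npz"))
def dark(c,box,th,z,n):
    u0,u1,v0,v1=box;g=c["img"].max(-1)[v0:v1,u0:u1]
    m=(g<th).astype(np.uint8);k,l,s,ce=cv2.connectedComponentsWithStats(m);i=1+s[1:,4].argmax()
    cs,_=cv2.findContours((l==i).astype(np.uint8),0,2);r=cv2.minAreaRect(cs[0]);u,v=np.array(r[0])+[u0,v0]
    pts=np.array([ray(c,p[0]+u0,p[1]+v0,z)[:2] for p in cv2.boxPoints(r)])
    print(n,s[i],"uv",u.round(1),v.round(1),"xyz",ray(c,u,v,z).round(4),"rect",[np.round(x,1) for x in rect(pts)])
dark(w,(100,140,215,242),130,.056,"slot wrist")
dark(t,(262,282,310,328),110,.056,"slot top")
dark(w,(300,340,195,275),55,.071,"bow wrist")
def bez(c,box,n):
    u0,u1,v0,v1=box;W=cloud(c)
    print(n,"z",np.nanmedian(W[v0:v1,u0:u1,2]).round(4))
bez(w,(110,130,205,218),"plate wrist");bez(w,(20,60,300,330),"cover wrist")
W=cloud(w);z=W[...,2]
m=np.zeros_like(z,bool);m[195:280,300:345]=(z[195:280,300:345]>.06)
P=W[m];print("bow depth",np.nanmedian(P[:,2]).round(4),[np.round(x,1) for x in rect(P[:,:2])])
m=np.zeros_like(z,bool);m[170:345,280:360]=(abs(z[170:345,280:360]-.036)<.004)
P=W[m];print("block",[np.round(x,1) for x in rect(P[:,:2])])
m=np.zeros_like(z,bool);m[190:262,85:155]=(z[190:262,85:155]>.0535)
P=W[m];(c,r)=cv2.minEnclosingCircle((P[:,:2]*1000).astype(np.float32));print("bezel",np.round(c,1),round(r,1), P[:,:2].mean(0).round(4))
E
```

```text
slot wrist [  8   7  23  11 211] uv 119.0 227.1 xyz [0.436  0.2761 0.056 ] rect [array([436. , 276.1]), array([ 6.4, 14.7]), np.float64(4.2)]
slot top [ 6  8  6  3 17] uv 270.5 319.0 xyz [0.4389 0.2761 0.056 ] rect [array([438.9, 276.1]), array([3.6, 9.2]), np.float64(0.7)]
bow wrist [  10    9   21   63 1149] uv 320.0 235.0 xyz [0.4362 0.4018 0.071 ] rect [array([436.7, 401.8]), array([38.5, 12.1]), np.float64(0.0)]
plate wrist z 0.0553
cover wrist z 0.0496
bow depth 0.0693 [array([440.5, 401.7]), array([11.9, 33.8]), np.float64(88.9)]
block [array([470.8, 401.5]), array([ 43.9, 110.2]), np.float64(89.5)]
bezel [436.2 275.2] 18.7 [0.4359 0.2759]
```

The two cameras agree on the key-to-keyhole vector to 0.1 mm, but they differ by 3.4 mm in absolute x. Viewing the keyhole from two opposite wrist yaws will cancel the wrist camera's mounting bias.

```bash
python3 - <<'E'
from station import *; from h import *
def meas(n):
    dwell(.2);c=camera("wrist");W=cloud(c);g=c["img"].max(-1).astype(int)
    d=np.hypot(W[...,0]-KH[0],W[...,1]-KH[1])
    P=W[(W[...,2]>.0535)&(W[...,2]<.06)&(d<.03)][:,:2]
    cc,r=cv2.minEnclosingCircle((P*1000).astype(np.float32))
    m=((g<130)&(d<.012)).astype(np.uint8);k,l,s,ce=cv2.connectedComponentsWithStats(m)
    i=1+s[1:,4].argmax();x=ray(c,*ce[i],.056)
    print(n,"bezel",np.round(cc,1),round(r,1),P.mean(0).round(4),"slot",ce[i].round(1),s[i,4],x[:2].round(4),get_obs()["tool_pos"].round(4),round(get_obs()["time_s"],1))
    cv2.imwrite(f"pics/{n}.png",c["img"][...,::-1])
for n,f in (("wa",np.pi/2),("wb",-np.pi/2)):
    goto([*KH,.33],q(f)); meas(n)
E
```

```text
wa bezel [436.3 275.1] 18.4 [0.4357 0.2752] slot [316.1 237.4] 1075 [0.4393 0.2758] [0.4399 0.2765 0.3299] 9.6
wb bezel [436.6 275.4] 18.4 [0.4373 0.2755] slot [319.4 460.7] 2768 [0.2557 0.2748] [0.4397 0.2758 0.33  ] 12.5
```

The two opposite yaws agree to 0.3 mm: the bezel is at (436.45, 275.25) with radius 18.4 mm, as specified. So in the robot frame the top camera is about 3 mm off in x. I'll shift the keyhole to that point, shift the key by the common vector, and grasp the key.

```bash
cat >> h.py <<'E'
KH=np.array([.43645,.27525]);KEY=KH+[.00435,.12585]
def st(n):
    from station import get_obs
    o=get_obs();print(n,round(o["time_s"],2),"F",o["wrist_force"].round(1),"T",o["wrist_torque"].round(2),"p",o["tool_pos"].round(4),"w",round(o["width"],4),"ff",round(o["finger_force"],1))
E
python3 - <<'E'
from station import *; from h import *
goto([*KEY,.30],q(np.pi/2)); st("above")
movel([*KEY,.217],vel=.12); st("down")
command_gripper(.02); st("near")
command_gripper(0.0,80); st("grip")
movel([*KEY,.30],vel=.12); st("lift")
goto([*KH,.30],q(np.pi+a)); st("over")
movel([*KH,.27],vel=.1); dwell(.2); st("hover")
for n in("scene","wrist"):
    c=camera(n); np.savez(n+"2.npz",**c)
    if n=="scene": cv2.imwrite("pics/sc2.png",cv2.resize(c["img"][180:340,140:340,::-1],None,fx=4,fy=3.75,interpolation=cv2.INTER_CUBIC)[:600])
    else: cv2.imwrite("pics/w2.png",c["img"][...,::-1])
E
```

```text
above 15.28 F [ 0.6 -0.1  0.9] T [-0.02  0.03 -0.01] p [0.4408 0.401  0.3   ] w 0.05 ff 0.0
down 16.12 F [-0.4 -0.4  0.6] T [-0.03  0.05 -0.03] p [0.4411 0.4014 0.2177] w 0.05 ff 0.0
near 16.52 F [ 0.7 -0.2 -0.5] T [-0.05 -0.04  0.02] p [0.4408 0.4011 0.2174] w 0.0202 ff 0.0
grip 16.76 F [-0.4 -0.2  2.3] T [-0.11  0.19 -0.03] p [0.4409 0.4012 0.2175] w 0.0104 ff 79.0
lift 17.6 F [0.4 0.7 0.1] T [-0.07  0.06 -0.  ] p [0.4405 0.4008 0.299 ] w 0.0104 ff 78.7
over 19.15 F [-1.  -0.6 -0.7] T [ 0.02 -0.   -0.02] p [0.4365 0.2754 0.2998] w 0.0105 ff 78.7
hover 19.8 F [ 0.5 -0.2 -0.7] T [-0.06  0.02  0.05] p [0.4366 0.2755 0.2707] w 0.0105 ff 78.7
```

View pics/sc2.png

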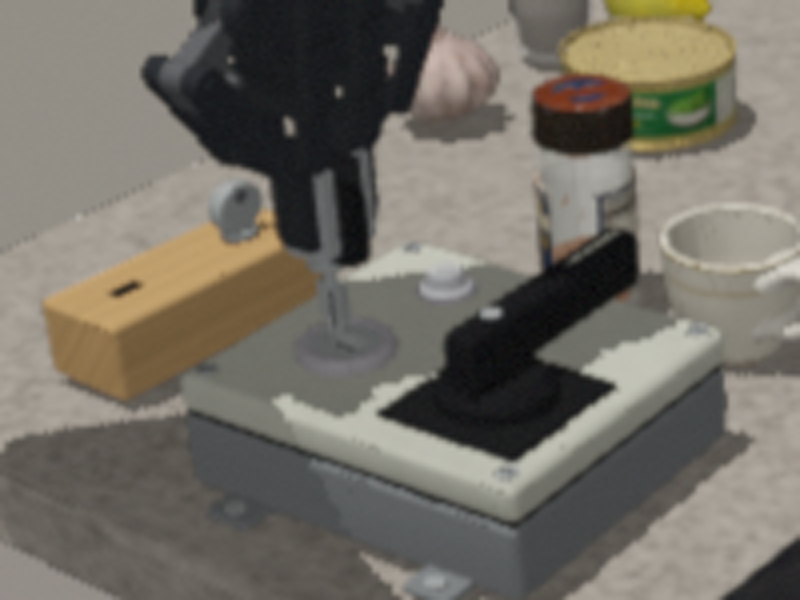

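View pics/w2.png

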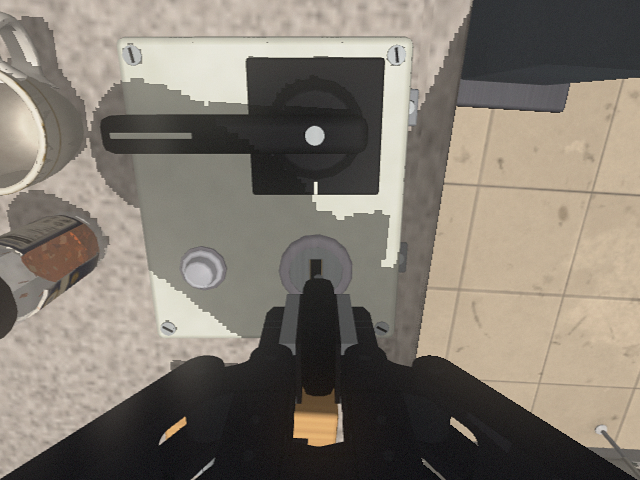

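The key is held upright. In the scene crop its tip at (345,350) sits over the bezel centre at (347,348), and in the wrist view the bow at column 318 lines up with the slot at 316. I'll insert in 1.5 mm steps, rocking and watching the force.

```bash
python3 - <<'E'
from station import *; from h import *
b=np.pi+a; z=.269; s=1
while z>.2368:
    s=-s; z=max(z-.0015,.2368); movel([*KH,z],q(b+.05*s),vel=.02)
    o=get_obs();F=o["wrist_force"];tz=o["tool_pos"][2]
    print(round(o["time_s"],1),round(z,4),round(tz,4),F.round(1),o["wrist_torque"].round(2))
    if F[2]>(15 if z>.258 else 60) or o["time_s"]>35: print("STOP");break
st("end")
E
```

```text
20.2 0.2675 0.2676 [ 0.4 -0.9 -0.6] [-0.03 -0.02 -0.03]
20.4 0.266 0.2662 [ 0.5 -0.1 -0.5] [ 0.03 -0.1  -0.09]
20.7 0.2645 0.2647 [ 1.3  0.8 -1.1] [ 0.1  -0.47 -0.01]
20.9 0.263 0.2632 [ 3.4  0.5 -1.7] [ 0.11 -0.7  -0.02]
21.2 0.2615 0.2617 [ 2.4  0.2 -1. ] [-0.09 -0.84 -0.01]
21.4 0.26 0.2603 [ 3.2 -1.6  1.2] [-0.41 -1.06  0.02]
21.7 0.2585 0.2588 [ 3.7 -2.9  3.1] [-0.85 -1.41 -0.01]
21.9 0.257 0.2571 [ 6.6 -3.8  0.6] [-1.18 -1.91  0.  ]
22.2 0.2555 0.2557 [ 5.5 -3.9  1.6] [-1.3  -1.8  -0.02]
22.4 0.254 0.2546 [ 5.7 -4.3  3.5] [-1.48 -1.74 -0.  ]
22.7 0.2525 0.2528 [ 6.7 -4.2  1.8] [-1.55 -1.96 -0.01]
22.9 0.251 0.2517 [ 5.3 -5.2  5.1] [-1.75 -1.8  -0.01]
23.2 0.2495 0.2499 [ 7.  -5.4  2.4] [-2.11 -2.22 -0.01]
23.4 0.248 0.2487 [ 6.5 -7.9  5.5] [-2.44 -1.99  0.02]
23.7 0.2465 0.2468 [ 8.5 -7.5  1.4] [-2.71 -2.77  0.01]
23.9 0.245 0.2454 [ 9.2 -8.6  2.7] [-2.71 -2.79 -0.06]
24.2 0.2435 0.2441 [ 8.1 -8.7  4.4] [-2.58 -2.4   0.02]
24.4 0.242 0.243 [ 6.8 -9.4  6.6] [-2.71 -2.22 -0.07]
24.7 0.2405 0.242 [ 5.8 -8.2 10.2] [-2.72 -1.64 -0.01]
24.9 0.239 0.2404 [ 4.5 -6.5 10.5] [-1.99 -1.45 -0.05]
25.2 0.2375 0.238 [ 6.3 -6.4  4.3] [-1.86 -1.98  0.02]
25.4 0.2368 0.2376 [ 6.8 -0.1 -1.8] [-0.52 -2.25 -0.08]
end 25.43 F [ 6.8 -0.1 -1.8] T [-0.52 -2.25 -0.08] p [0.4372 0.2744 0.2376] w 0.0105 ff 78.8
```

It went in cleanly, with a peak of about 10 N. Next I'll ease the sideways load and press until the collar seats.

```bash
python3 - <<'E'
from station import *; from h import *
b=np.pi+a; p=KH+[.0008,0]; z=.2368; s=1
movel([*p,z],q(b),vel=.02); st("eased")
while z>.231:
    s=-s; z-=.0008; movel([*p,z],q(b+.05*s),vel=.02); st(round(z,4))
    if get_obs()["wrist_force"][2]>25: break
movel([*p,z],q(b),vel=.02); dwell(.2); st("seat")
c=camera("scene");cv2.imwrite("pics/sc3.png",cv2.resize(c["img"][180:340,140:340,::-1],None,fx=4,fy=3.75,interpolation=cv2.INTER_CUBIC))
E
```

```text
eased 25.68 F [ 3.9 -6.2  5.5] T [-1.75 -1.32 -0.01] p [0.4374 0.2744 0.2374] w 0.0103 ff 79.8
0.236 25.93 F [ 1.9 -6.4 11.1] T [-1.94 -0.78 -0.01] p [0.4374 0.2744 0.2373] w 0.011 ff 80.5
0.2352 26.18 F [ 0.9 -7.3 15.4] T [-2.21 -0.45  0.1 ] p [0.4375 0.2744 0.2373] w 0.0108 ff 81.2
0.2344 26.43 F [-0.1 -8.  20.5] T [-2.31  0.16  0.03] p [0.4375 0.2744 0.2373] w 0.0106 ff 82.0
0.2336 26.68 F [-1.5 -7.9 26.4] T [-2.53  0.51  0.02] p [0.4376 0.2744 0.2372] w 0.0106 ff 82.7
seat 27.12 F [-1.8 -9.3 25.9] T [-2.55  0.56  0.05] p [0.4375 0.2744 0.2372] w 0.0106 ff 82.7
```

View pics/sc3.png

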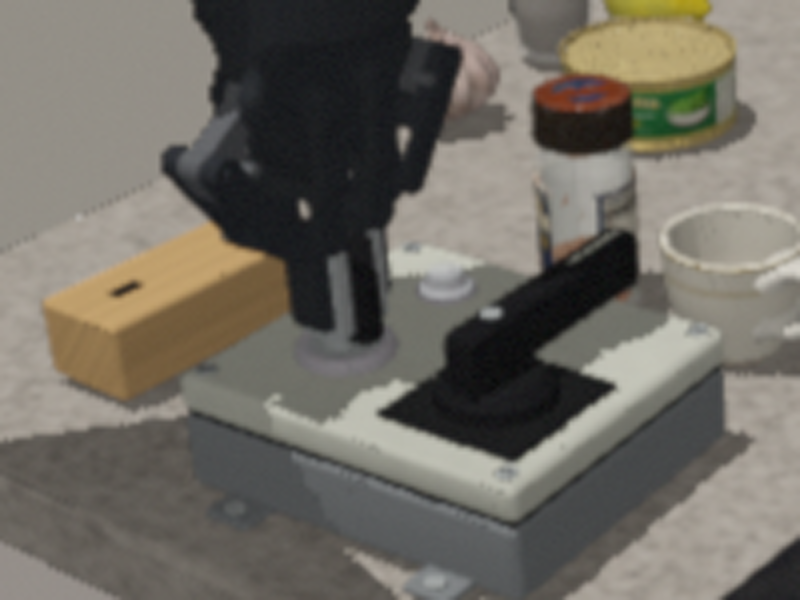

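The key is seated: z stops hard at 0.2373, against a predicted 0.237. Now I'll turn it clockwise while watching the torque.

```bash
python3 - <<'E'
from station import *; from h import *
b=np.pi+a; p=KH+[.0008,-.0008]; z=.2345
movel([*p,z],q(b),vel=.02); st("eased")
for t in (.2,.4,.6,.8,1.0,1.2,1.4,1.5,1.6,1.65,1.7,1.75,1.8):
    goto([*p,z],q(b-t)); st(t)
    if t>1.55 and abs(get_obs()["wrist_torque"][2])>.8: break
dwell(.3); st("hold")
c=camera("scene");cv2.imwrite("pics/sc4.png",cv2.resize(c["img"][180:340,140:340,::-1],None,fx=4,fy=3.75,interpolation=cv2.INTER_CUBIC))
E
```

```text
eased 27.43 F [-0.9 -5.5 19.2] T [-1.7   0.32 -0.  ] p [0.4374 0.2741 0.2373] w 0.0106 ff 81.5
0.2 27.73 F [-1.8 -4.9 19.9] T [-1.57  0.62 -0.05] p [0.4373 0.2741 0.2373] w 0.0106 ff 81.9
0.4 28.04 F [-2.6 -4.3 20.6] T [-1.34  0.94 -0.02] p [0.4371 0.2742 0.2373] w 0.0109 ff 81.9
0.6 28.35 F [-4.  -3.5 21.4] T [-1.16  1.22 -0.01] p [0.437  0.2744 0.2373] w 0.0105 ff 82.0
0.8 28.66 F [-4.9 -2.9 20.5] T [-0.9   1.42  0.03] p [0.4369 0.2745 0.2373] w 0.0105 ff 82.0
1.0 28.97 F [-5.6 -2.  21.6] T [-0.67  1.71  0.03] p [0.4368 0.2747 0.2373] w 0.0108 ff 82.0
1.2 29.27 F [-5.7 -2.3 19.4] T [-0.43  1.78 -0.03] p [0.4367 0.2749 0.2373] w 0.0105 ff 81.9
1.4 29.58 F [-6.3 -0.9 20. ] T [-0.24  1.91  0.04] p [0.4367 0.2751 0.2373] w 0.0108 ff 81.9
1.5 29.83 F [-6.2 -0.1 18.8] T [-0.14  1.89  0.04] p [0.4368 0.2752 0.2373] w 0.0105 ff 81.9
1.6 30.08 F [-8.2 -0.9 19.7] T [-0.16  1.96  0.04] p [0.4367 0.2752 0.2373] w 0.0105 ff 81.9
1.65 30.33 F [-6.2 -0.5 19.6] T [0.05 2.05 0.05] p [0.4367 0.2752 0.2373] w 0.0105 ff 81.8
1.7 30.58 F [-6.3 -0.7 18.9] T [-0.35  1.73  0.07] p [0.4369 0.2752 0.2373] w 0.0108 ff 81.8
1.75 30.83 F [-5.  -0.6 19.8] T [-0.39  1.66  0.07] p [0.4368 0.275  0.2373] w 0.0106 ff 81.9
1.8 31.08 F [-6.6 -0.7 20.4] T [-0.21  2.04  0.11] p [0.4367 0.2751 0.2373] w 0.0106 ff 82.0
hold 31.38 F [-7.2 -1.  20.7] T [-0.21  2.07  0.15] p [0.4367 0.2751 0.2373] w 0.0108 ff 82.0
```

View pics/sc4.png

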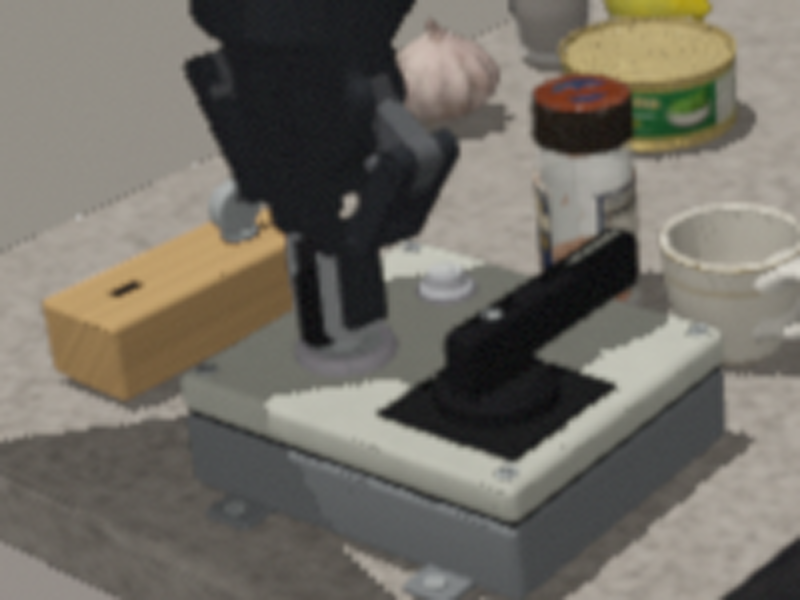

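The torque has started to rise, at 0.15 N m. I'll go a little further to make sure it's on the stop.

```bash
python3 - <<'E'
from station import *; from h import *
b=np.pi+a; p=KH+[.0008,-.0008]; z=.2345
for t in (1.84,1.88,1.92,1.96):
    goto([*p,z],q(b-t)); dwell(.1); T=np.mean([(dwell(.02),get_obs()["wrist_torque"][2])[1] for _ in range(6)]); print(t,round(T,3))
    if abs(T)>.45: break
st("hold")
c=camera("wrist");cv2.imwrite("pics/w5.png",c["img"][...,::-1])
r=c["img"];
E
```

```text
1.84 0.192
1.88 0.353
1.92 0.196
1.96 0.311
hold 33.23 F [-5.3 -0.8 19.2] T [-0.19  1.64  0.33] p [0.4369 0.2753 0.2373] w 0.0104 ff 81.8
```

View pics/w5.png

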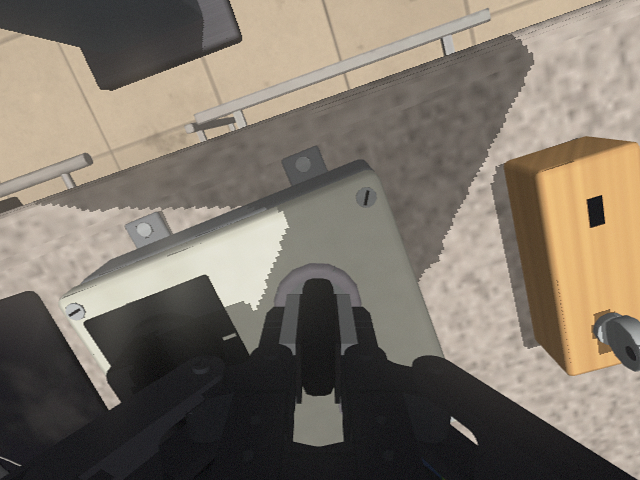

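The key is against its stop: the holding torque is about 0.3 N m, well above the spring's 0.09 N m. It is still gripped with 82 N on the pads and still seated at z 0.2373. Handing in.

```bash
python3 -c "
from station import *
print(job_done())"
```

```text
the job is handed in; nothing more can be done
None
```

I handed the job in with the isolator on and the start key fully home, turned clockwise to its stop and still gripped; the other key, jar and mug were left alone, and the judge's verdict was not shown.

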